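# Send the finished nut down the parts chute

### The job

Push the bright nut that lies on the chute's apron along between the guides and in through the yellow gravity flap, far enough that it drops down the slide into the catch pan, then take the fingers back out so that the flap falls fully shut and keeps the grinding dust out. Only push the nut over the sheet, gently: never pinch it or lift it. Leave the rusty nut, the yellow bolt and the pliers where they lie.

Things in the scene. Friction and masses are not known exactly. Their poses are not given: they have to be found in the camera images.
- chute: Sheet-metal parts chute, screwed down. Origin on the worktop (z = 0) below the middle of the doorway's front face; +x is the feed direction (in through the doorway), +y left, z up. The housing behind the doorway is painted grey, 140 mm high, 147 mm wide, x = -4 to 85 mm, with a clear window on top; the light grey metal apron lies in front of it.
- apron_front (a point): middle of the apron's open front edge, on its surface (chute frame x -150, y 0, z 70 mm). The apron is a level sheet 70 mm above the worktop, x = -150 to +8 mm, y = -150 to +150 mm. Two grey-painted guides, 3 mm thick and 18 mm high, stand on it and converge in straight lines from (x -146, y +-142) to the doorway's jambs (x 0, y +-56.5).
- sill (a point): middle of the doorway's front face at apron level (chute frame 0, 0, 70 mm). Doorway 110 mm wide, 57 mm high: keep the nut within 28 mm of the middle or it catches a jamb. Above it are only the hinge barrel (9 mm thick, top 136 mm above the worktop) and the window behind. Fingers leaning forward 25 to 40 degrees, tips ahead, can follow the nut about 15 mm in under the barrel.
- slide_edge (a point): middle of the edge, 8 mm inside the doorway's front face, where the level sheet ends and a slide falls away at 61 degrees. A nut whose middle is pushed past this edge goes down by itself; one left short of it keeps the flap ajar.
- pan (a point): middle of the catch pan's floor at the foot of the slide, inside the housing, 6 mm above the worktop; the floor runs from x = 44 to 81 mm in the chute frame, 139 mm wide
- flap (a joint): yellow steel flap in the doorway, 122 x 57 mm, 80 g, hung on the hinge barrel 131 mm above the worktop; rad, 0 = hanging shut, grows to 1.35 as it is pushed inward (+x of the chute) and up. It falls shut by its weight in under a second; less than 1 N at its lower edge opens it, and the nut itself can do that.
- bright_nut_center (a point): the bright grey steel hex nut lying flat on the apron on one side of the middle (left or right varies), 34 x 39 mm and 18 mm high, about 110 g; the point is its centre, half-way up, z up
- rusty_nut_center (a point): the brown rusty hex nut lying flat on the other side of the apron, 24 x 27 mm and 13 mm high; the point is its centre; it is not to be moved
- yellow_bolt: yellow hex bolt lying on the worktop right of the chute, 63 mm long, 22 mm high; origin at the middle of its underside; it is not to be moved
- pliers: black pliers lying on the worktop left of the chute, 179 mm long, 16 mm high; origin at the middle of the underside; not to be moved
There are look-alikes about, which are no part of the job. Leave any green, red or turquoise look-alike of the part that bears bright_nut_center alone.

How it is judged:
On the way:
1. the bright nut is in the doorway, holding the flap open (value of joint flap above 0.12 rad and x of bright_nut_center in the frame of chute between -0.015 and 0.045 m and z of bright_nut_center in the frame of chute above 0.06 m), for 0.05 s.
At the end, for the whole second after the job is handed in: The bright nut lies at rest in the catch pan at the foot of the slide inside the housing, the flap hangs shut (within 0.05 rad), and the rusty nut, the bolt and the pliers are within 15 mm of where they lay (x of bright_nut_center in the frame of chute between 0.03 and 0.082 m and y of bright_nut_center in the frame of chute between -0.071 and 0.071 m and z of bright_nut_center in the frame of chute below 0.045 m and linear speed of bright_nut below 0.02 m/s and value of joint flap below 0.05 rad and distance of each of rusty_nut_center, yellow_bolt, pliers from where it was at the start of the episode below 0.015 m); the robot touches nothing.
It fails at once if the bright nut is lifted (15 mm or more off the apron) (height (world z) of bright_nut_center above 0.095 m).
It fails at once if the bright nut is squeezed or rammed with more than 25 N (contact force between the fingers and bright_nut above 25 N).
It fails at once if the rusty nut is moved more than 15 mm or lifted (distance of rusty_nut_center from where it was at the start of the episode above 0.015 m or height (world z) of rusty_nut_center above 0.092 m).
It fails at once if the bolt or the pliers are moved more than 15 mm (distance of any of yellow_bolt, pliers from where it was at the start of the episode above 0.015 m).
It also fails if it takes over 45 s, if anything falls off the work surface, if the arm or the gripper's body presses on something with over 40 N, if the wrist force passes 120 N, or if a joint passes its speed limit or range.

### The arm

A 7-joint arm with a two-finger parallel gripper is mounted at the origin on a cart in front of the work surface, level with it; the furniture and walls round the work are solid. World frame = base frame: x ahead of the robot, y to its left, z up, the work surface at z = 0. Lengths are in m, angles in rad, forces in N, time in s.
With the tool pointing down it reaches from about 0.425 to 0.925 m from the base axis. Payload 6.8 kg.
Tool frame: the origin (TCP) lies on the centre line of the jaws, within the pads' length; the fingertips stand 8 mm ahead of it and the grasp point (between the pads) lies 11 mm behind it (bot.tips_ahead is the distance from the TCP to the fingertips, in m); z points along the fingers, y is the line along which they close (so a half turn about z gives the same grasp; the last joint's range is limited). The gripper opens to 85 mm and grips with 20 to 120 N. Pads are 22 mm wide; open, the fingers measure 114 mm over their backs; the gripper's body (76 mm by 85 mm) begins 54 mm behind the grasp point. The pads swing forward as they close: fully open they stand 13 mm farther back than shut.
Start: joints at [-1.353, 0.477, 0.022, 1.555, -0.011, 1.109, -0.083], TCP at [0.216, 0.64, 0.212] pointing down, gripper open.
Joint ranges: [-2.96, 2.96], [-0.34, 2.1], [-1.41, 1.46], [0.24, 2.44], [-1.37, 4.51], [0.17, 1.92], [-2.96, 2.96]. Speed limits (rad/s): [2.39, 2.39, 3.14, 3.14, 3.14, 3.14, 3.14].

### API

Orientations are given as a unit quaternion [w, x, y, z].
In Python, from station import bot gives the robot as it stands.
- The arm moves only by the tool send_rows, never from a script. Its argument "deltas" is text: rows parted by semicolons, each of 4 numbers parted by spaces: the shift along the tool's x, y, z in m, then the turn about the tool's z in degrees. In form: x y z spin; .... A call has 1 to 5 rows; each row is the pose to reach, as a shift and turn from the pose commanded when the call began, along the tool's axes at that moment; what a row does not reach only later rows make up. A row lasts 1/10 s, in which the tool goes at most 50 mm and 8.59 degrees, less where a joint would pass 70% of its speed; a pose out of reach is approached as far as the arm can. A call with a gripper value outside its range is refused whole. "claw" is the opening, from 0 (shut) to 1 (fully open), set as the call begins (left out, the last holds). The fingers move at their own pace and stop on an object; "force" is the grip in N (left out, the last holds). Time passes only in rows, so rows that repeat a pose let the fingers close. It gives the time, the measured TCP pose, the force, the opening and the grip force at its end, in the units of the state.
- bot.get_obs(): the state, without advancing time (a new reading comes with each control period).
- bot.read_camera(name): name is "scene" or "side" or "wrist"; returns a dict with "img" (420x560x3 uint8, red, green, blue), "depth" (420x560 float32, m along the optical axis (not along the pixel's ray), 0 where there is no reading), "fx", "fy", "cx", "cy" (pixels), "camera_from_world" (4x4, takes a point from world to camera coordinates). Camera axes: x right, y up, looking along -z (the intrinsics and any distortion apply to the point x, -y, -z); pixel columns grow to the right and rows downward; lengths in m; the calibration is good to about 2 mm. A picture is of the moment at which its call begins.
- bot.hand_in(): hands the job in; it is judged then, once.
Trained networks look in a picture, given as the dict that the camera call returned (one of the last four; its "shot" number tells which), for a name from the list of things; names that differ only in an ending like _2 or _b are one class to them, and where a whole thing is asked for, a point or a joint stands for the part that bears it (a point fixed in the world has none). Each returns a list of dicts, best first, with "confidence" (0 to 1); they miss things now and then, are a little off and sometimes report something else, mostly with a low value. They report only what shows in the picture. A call takes as long as a camera call. They do not tell look-alikes from the thing itself.
- bot.masks_of(picture, query): "mask" (420x560 bool, what is visible of it).
- bot.landmark_of(picture, query): "xyz" ([x, y, z] in m, in world coordinates, good to about 4 mm: a listed point, or the origin of a listed thing).
The state is a dict: "t": time; "q": joint angles; "joint_vel": joint speeds; "joint_torque": joint torques, N m; "eef_pos": TCP position; "tool_rot": TCP orientation; "contact_force": force on the tool from outside, world axes, zero at the start; "torque": the same for the moment, N m; "gripper_width": opening from 0.0 (shut) to 1.0 (fully open); "grasp_force": force on a finger pad.
Only numpy, scipy, OpenCV 4.12 (cv2) and the standard library are available. Lean on these libraries where they do the work, as an engineer would, in place of code of your own. Each camera call takes 0.05 s, during which the arm holds its last target. There are 200 camera calls.

## Working session

There is one attempt and no reset: what is moved stays moved. The work goes in short steps, Python scripts to look and compute and a tool call to move; the robot and the scene stay as the last step left them, time stands still between calls to the robot, and variables do not carry over. Pictures are saved under pics/ and viewed, at most 12 in all, crops included, and the job is handed in when it is done.

Besides the shell and the picture viewer there is one more tool, called after ">>>" as name(argument=value, ...), one argument or row to a line, values as JSON. send_rows: Moves the arm, as the interface text tells. Its arguments: {"type":"object","properties":{"deltas":{"type":"string"},"claw":{"type":"number"},"force":{"type":"number"}},"required":["deltas"]}

```bash
mkdir -p pics; cat > h.py <<'E'
from station import bot
import numpy as np, cv2
def save(p,n): cv2.imwrite('pics/'+n+'.png',p['img'][:,:,::-1])
def px(p,X):
    c=p['camera_from_world']@np.append(X,1); return (p['cx']+p['fx']*c[0]/-c[2], p['cy']-p['fy']*c[1]/-c[2])
def world(p,m):
    v,u=np.nonzero(m&(p['depth']>0)); d=p['depth'][v,u]
    C=np.c_[(u-p['cx'])/p['fx']*d,-(v-p['cy'])/p['fy']*d,-d,np.ones(len(d))]
    return (np.linalg.inv(p['camera_from_world'])@C.T).T[:,:3]
E
python3 - <<'E'
from h import *
np.set_printoptions(precision=4,suppress=True)
P={}
for n in ['scene','side']:
    p=bot.read_camera(n); save(p,n+'0'); P[n]=p
    for q in ['apron_front','sill','slide_edge','bright_nut_center','rusty_nut_center','chute','yellow_bolt','pliers']:
        for r in bot.landmark_of(p,q)[:4]:
            if r['confidence']>.3: print(n,q,np.round(r['xyz'],4),round(r['confidence'],2),np.round(px(p,r['xyz'])))
o=bot.get_obs(); print(o['eef_pos'],o['tool_rot'],o['t'],bot.tips_ahead)
a=np.hstack([P['scene']['img'],P['side']['img']]); 
E
```

```text
scene apron_front [ 0.4224 -0.0847  0.0665] 0.67 [241. 232.]
scene sill [ 0.5745 -0.0955  0.0711] 0.95 [289. 211.]
scene slide_edge [ 0.5762 -0.0975  0.0704] 0.96 [290. 211.]
scene bright_nut_center [ 0.4666 -0.3246  0.0085] 0.75 [318. 292.]
scene bright_nut_center [ 0.5119 -0.0375  0.0791] 0.56 [258. 208.]
scene bright_nut_center [0.5633 0.1838 0.0106] 0.54 [229. 191.]
scene bright_nut_center [ 0.5427 -0.2985  0.0087] 0.54 [333. 272.]
scene rusty_nut_center [ 0.4975 -0.1451  0.0764] 0.47 [279. 228.]
scene chute [ 0.5703 -0.0974  0.001 ] 0.86 [288. 233.]
scene chute [0.4496 0.1899 0.0011] 0.59 [197. 205.]
scene yellow_bolt [ 0.4521 -0.4409  0.0002] 0.66 [350. 328.]
scene pliers [0.4479 0.1902 0.0008] 0.8 [197. 205.]
side apron_front [ 0.4199 -0.0802  0.0698] 0.71 [231. 220.]
side apron_front [ 0.4528 -0.4462 -0.0046] 0.5 [290. 349.]
side sill [ 0.5663 -0.0983  0.0693] 0.89 [287. 213.]
side sill [ 0.5761 -0.0983  0.0715] 0.51 [291. 212.]
side slide_edge [ 0.5746 -0.0988  0.0689] 0.9 [290. 213.]
side bright_nut_center [ 0.5137 -0.035   0.0789] 0.69 [261. 200.]
side bright_nut_center [0.5614 0.1804 0.0082] 0.62 [255. 174.]
side bright_nut_center [ 0.5388 -0.296   0.0093] 0.5 [304. 285.]
side bright_nut_center [ 0.4644 -0.3196  0.0136] 0.5 [277. 299.]
side rusty_nut_center [ 0.5743 -0.0983 -0.0007] 0.74 [290. 233.]
side chute [ 0.5709 -0.0995 -0.0009] 0.58 [289. 233.]
side yellow_bolt [ 0.4517 -0.441  -0.0013] 0.74 [289. 347.]
side pliers [0.4492 0.1965 0.0012] 0.56 [219. 179.]
[0.216  0.6395 0.2117] [-0.      0.1622  0.9868 -0.    ] 0.9 0.008
```

View pics/scene0.png

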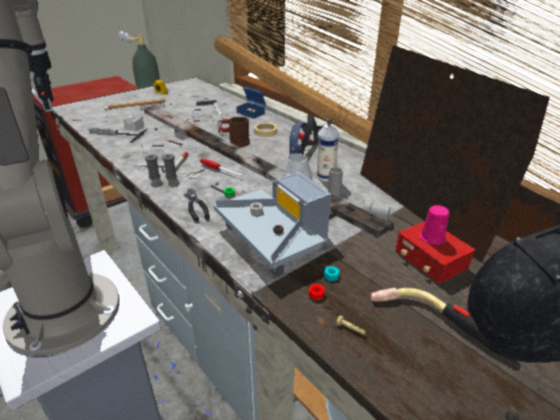

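View pics/side0.png

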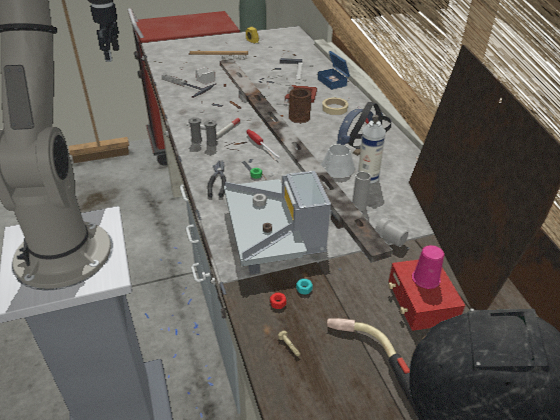

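Scene (258,208) and side (261,200) both show the bright nut on the left of the apron, with the rusty nut at (279,228) on the right. The green, red and turquoise look-alikes are on the worktop. I'm moving above the apron for a closer look.

>>> send_rows(
  deltas="-0.03 -0.038 -0.004 0;-0.06 -0.076 -0.008 0;-0.09 -0.114 -0.012 0;-0.12 -0.152 -0.016 0;-0.15 -0.19 -0.02 0",
  claw=0,
)

```text
t: 1.4
eef_pos: [0.2978, 0.4097, 0.232]
tool_rot: [0.0, 0.162, 0.987, 0.0]
contact_force: [1.0, 0.1, 0.7]
gripper_width: 0.141
grasp_force: 0.0
```

>>> send_rows(
  deltas="-0.03 -0.038 -0.004 0;-0.06 -0.076 -0.008 0;-0.09 -0.114 -0.012 0;-0.12 -0.152 -0.016 0;-0.15 -0.19 -0.02 0",
)

```text
t: 1.9
eef_pos: [0.379, 0.1816, 0.2522]
tool_rot: [0.0, 0.162, 0.987, 0.001]
contact_force: [2.0, 0.1, -0.4]
gripper_width: -0.002
grasp_force: 0.0
```

>>> send_rows(
  deltas="-0.03 -0.038 -0.004 5;-0.06 -0.076 -0.008 10;-0.09 -0.114 -0.012 15;-0.12 -0.152 -0.016 20;-0.15 -0.19 -0.02 24",
)

```text
t: 2.4
eef_pos: [0.4603, -0.0465, 0.2723]
tool_rot: [0.0, 0.365, 0.931, 0.001]
contact_force: [1.1, 0.5, -0.4]
gripper_width: -0.003
grasp_force: 0.0
```

```bash
python3 - <<'E'
from h import *
np.set_printoptions(precision=4,suppress=True)
p=bot.read_camera('wrist'); save(p,'wrist1')
print(np.linalg.inv(p['camera_from_world']))
for q in ['apron_front','sill','slide_edge','bright_nut_center','rusty_nut_center']:
    for r in bot.landmark_of(p,q)[:4]:
        if r['confidence']>.3: print(q,np.round(r['xyz'],4),round(r['confidence'],2),np.round(px(p,r['xyz'])))
W=world(p,np.ones(p['depth'].shape,bool))
# apron-level points: convex outline -> min area rect gives the yaw
a=W[(abs(W[:,2]-.07)<.004)&(W[:,0]>.35)&(W[:,0]<.65)&(abs(W[:,1]+.09)<.25)]
print(len(a),a.min(0),a.max(0)); print(cv2.minAreaRect((a[:,:2]*1000).astype(np.float32)))
# nut tops
for r in bot.masks_of(p,'bright_nut_center')[:3]:
    w=world(p,r['mask']); w=w[(w[:,2]>.083)&(w[:,2]<.095)]
    if len(w): print('nut',r['confidence'],len(w),(w.min(0)+w.max(0))/2,w.max(0)-w.min(0),np.median(w,0),cv2.minAreaRect((w[:,:2]*1000).astype(np.float32)))
h=W[(W[:,2]>.125)&(W[:,2]<.16)&(W[:,0]>.45)]
if len(h): print('house',len(h),h.min(0),h.max(0))
E
```

```text
[[ 0.6803 -0.705  -0.2002  0.4094]
 [ 0.7329  0.655   0.1839  0.0004]
 [ 0.0015 -0.2719  0.9623  0.4355]
 [ 0.      0.      0.      1.    ]]
apron_front [ 0.4213 -0.0811  0.0691] 0.59 [235. 177.]
sill [ 0.571  -0.0955  0.0675] 0.59 [304. 262.]
slide_edge [ 0.577  -0.0991  0.0666] 0.69 [305. 267.]
bright_nut_center [ 0.5105 -0.0375  0.0811] 0.84 [308. 207.]
bright_nut_center [ 0.4634 -0.3222  0.011 ] 0.82 [154. 289.]
bright_nut_center [0.5637 0.1831 0.0118] 0.66 [448. 116.]
19380 [ 0.4066 -0.2396  0.066 ] [0.6313 0.069  0.074 ]
((522.6994018554688, -92.61666870117188), (306.0357971191406, 202.7091522216797), 83.88863372802734)
nut 0.91 489 [ 0.5093 -0.0358  0.0872] [0.0377 0.0349 0.0082] [ 0.5085 -0.0357  0.0888] ((509.2262268066406, -35.84868621826172), (33.74393844604492, 37.61491012573242), 84.19732666015625)
house 2505 [ 0.5679 -0.1733  0.125 ] [0.8843 0.0795 0.1596]
```

View pics/wrist1.png

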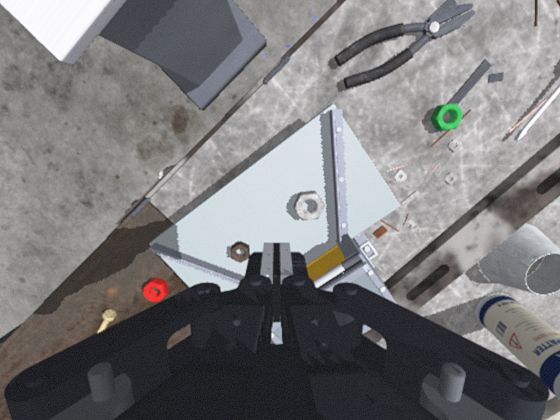

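The wrist view shows the bright nut at (308,207) and the rusty nut at (239,252). The yellow flap is at (325,262) and the left guide runs from (335,110) to (345,235). I'll go down behind and to the left of the bright nut, then push it diagonally towards the doorway.

>>> send_rows(
  deltas="0.006 0.02 0.02 0;0.011 0.041 0.06 0;0.011 0.041 0.105 0;0.011 0.041 0.15 0;0.011 0.041 0.165 0",
)

```text
t: 3.25
eef_pos: [0.4763, -0.0053, 0.1027]
tool_rot: [-0.003, 0.362, 0.932, -0.002]
contact_force: [0.6, -0.8, -0.4]
gripper_width: -0.001
grasp_force: 0.0
```

```bash
python3 - <<'E'
from h import *
p=bot.read_camera('scene'); i=p['img'][150:270,190:350,::-1]
q=bot.read_camera('side'); j=q['img'][150:270,190:350,::-1]
cv2.imwrite('pics/c1.png',cv2.resize(np.vstack([i,j]),None,fx=2.5,fy=2.5,interpolation=cv2.INTER_CUBIC))
print(bot.get_obs()['eef_pos'])
E
```

```text
[ 0.4771904  -0.00573458  0.10431697]
```

View pics/c1.png

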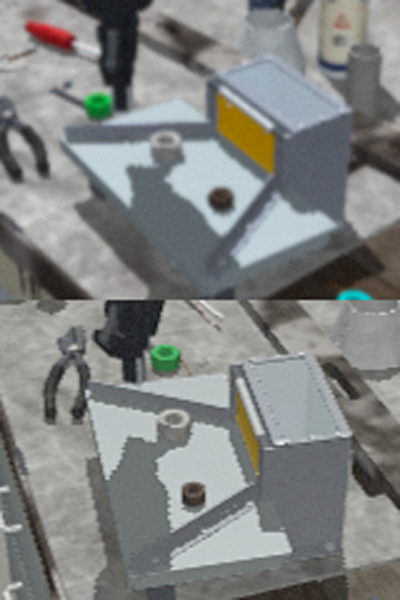

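```bash
python3 - <<'E'
from h import *
for c in ['scene','side']:
    p=bot.read_camera(c)
    for X in [(.477,-.006,.096),(.477,-.006,.07),(.5095,-.036,.079)]: print(c,X,np.round(px(p,X),1))
    ix=(243,188) if c=='scene' else (244,178)
    if c=='scene': u,v=238,188
    else: u,v=243,178
    m=np.zeros(p['depth'].shape,bool); m[v-3:v+3,u-2:u+3]=1
    print(np.round(np.median(world(p,m),0),3))
o=bot.get_obs();print(o['eef_pos'],o['q'])
E
```

```text
scene (0.477, -0.006, 0.096) [240.1 202. ]
scene (0.477, -0.006, 0.07) [240.6 210.1]
scene (0.5095, -0.036, 0.079) [256.6 207.8]
[ 0.468 -0.015  0.149]
side (0.477, -0.006, 0.096) [244.1 190.7]
side (0.477, -0.006, 0.07) [244.5 198.5]
side (0.5095, -0.036, 0.079) [259.3 200.1]
[ 0.472 -0.017  0.146]
[ 0.47984507 -0.00608988  0.10712471] [-0.53007704  0.3244756   0.49456787  2.13523744 -0.22883996  0.73154447
  0.94177535]
```

```bash
python3 - <<'E'
from h import *
for c in ['scene','side']:
    p=bot.read_camera(c)
    w=world(p,p['depth']>0); e=np.array(bot.get_obs()['eef_pos'])
    s=w[(np.hypot(w[:,0]-e[0],w[:,1]-e[1])<.045)&(w[:,2]>.094)]
    print(c,e,len(s),np.sort(s[:,2])[:25].round(3)); b=s[s[:,2]<s[:,2].min()+.02]; print(b.min(0),b.max(0))
    save(p,c+'2')
    i=p['img'][150:270,190:350,::-1]; globals()[c]=i
cv2.imwrite('pics/c2.png',cv2.resize(np.vstack([scene,side]),None,fx=2.5,fy=2.5,interpolation=cv2.INTER_CUBIC))
E
```

```text
scene [ 0.48049283 -0.00619825  0.10776769] 2629 [0.127 0.128 0.128 0.128 0.129 0.129 0.129 0.129 0.13  0.131 0.132 0.133
 0.134 0.134 0.135 0.135 0.135 0.136 0.136 0.136 0.136 0.137 0.137 0.138
 0.138]
[ 0.46207825 -0.01918245  0.12694122] [ 0.48275654 -0.00099871  0.14694109]
side [ 0.48076673 -0.00629373  0.10804162] 2974 [0.094 0.094 0.128 0.128 0.131 0.131 0.131 0.132 0.133 0.133 0.134 0.135
 0.135 0.137 0.137 0.137 0.137 0.137 0.137 0.138 0.139 0.139 0.139 0.14
 0.141]
[ 0.46722312 -0.03081328  0.09444023] [0.49951952 0.03082948 0.09445779]
```

View pics/c2.png

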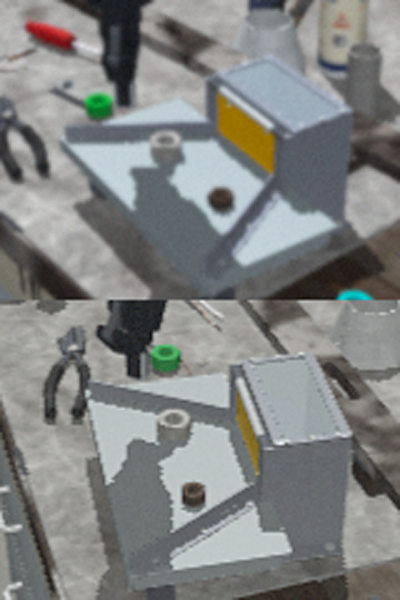

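```bash
python3 - <<'E'
from h import *
p=bot.read_camera('wrist'); o=bot.get_obs(); e=np.array(o['eef_pos']);print(e,o['tool_rot'],o['gripper_width'],px(p,e),px(p,e-[0,0,.008]))
save(p,'wrist2'); w=world(p,p['depth']>0)
s=w[(np.hypot(w[:,0]-e[0],w[:,1]-e[1])<.035)&(w[:,2]>.092)]
print(len(s),np.histogram(s[:,2],np.arange(.09,.2,.008)))
b=s[s[:,2]<s[:,2].min()+.02]; x=np.array([-.734,.679]);y=np.array([.679,.734])
d=b[:,:2]-e[:2]; print((d@x).min(),(d@x).max(),(d@y).min(),(d@y).max())
E
```

```text
[ 0.4807902  -0.00640374  0.10811519] [0.00112905 0.36345192 0.93161177 0.0009696 ] 0.003100539372919125 (np.float64(276.0683154406891), np.float64(244.01329283615513)) (np.float64(276.042900801618), np.float64(238.9937702982527))
32417 (array([   0,    0,    0,    0,    0,  172,  391,  442,  424,  681, 1668,
       3924, 2334]), array([0.09 , 0.098, 0.106, 0.114, 0.122, 0.13 , 0.138, 0.146, 0.154,
       0.162, 0.17 , 0.178, 0.186, 0.194]))
0.0059789267610968885 0.011792388809415143 -0.013534210771870076 0.013704055467539928
```

View pics/wrist2.png

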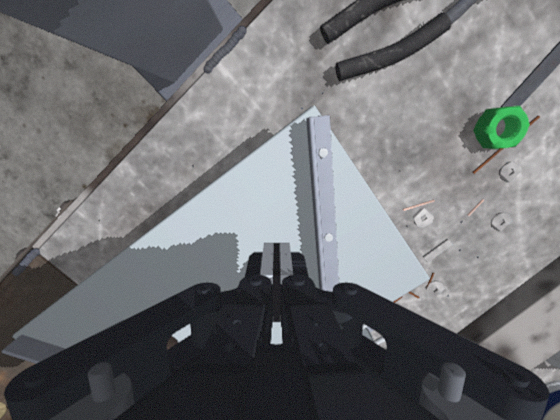

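Fingers shut: the wrist picture puts the tips about (276,245), inside the guide and well clear of it. Depth suggests the visible tips sit higher than the stated 8 mm ahead of the TCP. I'll lower to the nominal height and creep forward to see if the fingers touch the nut.

>>> send_rows(
  deltas="0 0 0.01 0;0 0 0.02 0;0 0 0.023 0;0 0 0.023 0;0 0 0.023 0",
)

```text
t: 4.1
eef_pos: [0.4795, -0.0071, 0.0835]
tool_rot: [-0.0, 0.364, 0.931, -0.0]
contact_force: [0.2, 0.9, 0.3]
gripper_width: -0.001
grasp_force: 0.0
```

>>> send_rows(
  deltas="-0.005 0 0 0;-0.01 0 0 0;-0.014 0 0 0;-0.017 0 0 0;-0.02 0 0 0",
)

```text
t: 4.6
eef_pos: [0.4946, -0.0208, 0.0837]
tool_rot: [0.0, 0.364, 0.931, 0.0]
contact_force: [0.2, 0.6, -0.1]
gripper_width: 0.002
grasp_force: 0.0
```

```bash
cat > s.py <<'E'
from h import *
import sys
o=bot.get_obs(); e=np.array(o['eef_pos']); print('t',o['t'],e.round(4),np.round(o['tool_rot'],4),np.round(o['contact_force'],1))
S=np.array([.571,-.097]); f=np.array([.9945,-.1045]); l=np.array([.1045,.9945])
R=lambda w:(np.round((np.asarray(w)[:2]-S)@f*1e3,1),np.round((np.asarray(w)[:2]-S)@l*1e3,1))
print('tcp chute',R(e)); I=[]
for c in ['scene','side']:
    p=bot.read_camera(c); I.append(p['img'][150:270,190:350,::-1])
    w=world(p,p['depth']>0); s=w[(np.hypot(w[:,0]-e[0],w[:,1]-e[1])<.025)&(w[:,2]>.074)]
    print(c,'low z near tcp',np.sort(s[:,2])[:200:20].round(3))
    for r in bot.landmark_of(p,'bright_nut_center')[:6]:
        x=r['xyz']
        if x[2]>.05 or (.56<x[0]<.68 and abs(x[1]+.1)<.08): print(' nut',np.round(x,4),R(x),round(r['confidence'],2))
    for r in bot.masks_of(p,'bright_nut_center')[:5]:
        w=world(p,r['mask']); w=w[(w[:,2]>.083)&(w[:,2]<.093)]
        if len(w)>15: x=(w.min(0)+w.max(0))/2; print(' mask',x.round(4),R(x),len(w),round(r['confidence'],2))
cv2.imwrite('pics/%s.png'%sys.argv[1],cv2.resize(np.vstack(I),None,fx=2.5,fy=2.5,interpolation=cv2.INTER_CUBIC))
E
python3 s.py c3
```

```text
t 4.6 [ 0.4946 -0.0208  0.0837] [0.     0.3639 0.9314 0.    ] [ 0.2  0.6 -0.1]
tcp chute (np.float64(-83.9), np.float64(67.8))
scene low z near tcp [0.075 0.082 0.087 0.104 0.114 0.122 0.129 0.138 0.173 0.183]
 nut [ 0.5087 -0.0373  0.0785] (np.float64(-68.2), np.float64(52.9)) 0.64
 mask [ 0.5021 -0.0409  0.0866] (np.float64(-74.4), np.float64(48.6)) 35 0.45
side low z near tcp [0.074 0.083 0.087 0.09  0.112 0.12  0.126 0.133 0.14  0.152]
 nut [ 0.5097 -0.0344  0.0788] (np.float64(-67.5), np.float64(55.8)) 0.43
 mask [ 0.5069 -0.0378  0.0881] (np.float64(-70.0), np.float64(52.2)) 81 0.51
```

View pics/c3.png

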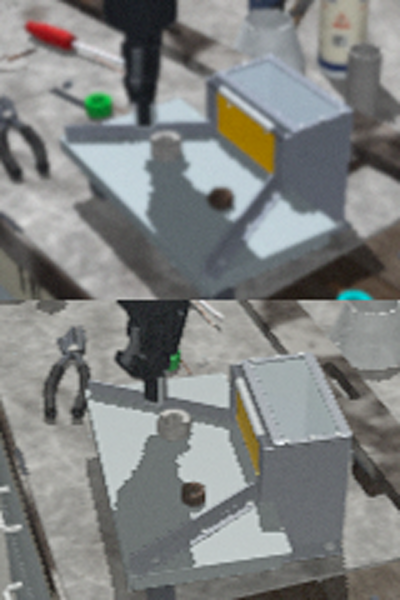

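The tips visibly end around scene (248,199), about z 0.104, and the nut hasn't moved, so the real tips are some 20 mm above the TCP. I'll back off, and measure how much room the gripper has above its tips before going lower.

>>> send_rows(
  deltas="0.008 0 0 0;0.016 0 0 0;0.02 0 0.008 0;0.02 0 0.012 0;0.02 0 0.012 0",
)

```text
t: 5.4
eef_pos: [0.4789, -0.0068, 0.0709]
tool_rot: [-0.001, 0.364, 0.932, -0.0]
contact_force: [0.1, 0.1, 0.3]
gripper_width: -0.002
grasp_force: 0.0
```

```bash
python3 - <<'E'
from h import *
o=bot.get_obs(); e=np.array(o['eef_pos']); print(o['t'],e,o['contact_force'])
x=np.array([-.734,.679]);y=np.array([.679,.734])
for c in ['scene','side']:
    p=bot.read_camera(c); w=world(p,p['depth']>0); d=w-e
    a=d[:,:2]@x; b=d[:,:2]@y; k=(abs(a)<.07)&(abs(b)<.08)&(w[:,2]>.085)&(w[:,2]<.26)
    print(c, np.linalg.inv(p['camera_from_world'])[:3,3].round(2))
    for h in np.arange(-.01,.15,.01):
        s=k&(abs(d[:,2]-h-.005)<.005)
        if s.sum()>3: print(round(h,3),s.sum(),'x',a[s].min().round(3),a[s].max().round(3),'y',b[s].min().round(3),b[s].max().round(3))
E
```

```text
5.4 [ 0.47893305 -0.00680362  0.07092346] [0.0831073  0.12282809 0.27418331]
scene [-0.06 -0.81  0.71]
0.01 97 x -0.068 0.069 y -0.02 0.036
0.02 18 x -0.009 0.012 y -0.016 -0.0
0.03 32 x -0.009 0.012 y -0.018 0.002
0.04 30 x -0.009 0.011 y -0.019 0.004
0.05 8 x -0.008 0.007 y -0.017 -0.006
0.06 21 x -0.011 0.012 y -0.034 0.023
0.07 22 x -0.011 0.013 y -0.045 -0.013
0.08 35 x -0.015 0.014 y -0.051 0.015
0.09 41 x -0.015 0.018 y -0.059 0.017
0.1 54 x -0.015 0.019 y -0.064 -0.017
0.11 86 x -0.018 0.022 y -0.065 0.008
0.12 69 x -0.018 0.021 y -0.05 0.011
0.13 43 x -0.009 0.013 y -0.044 -0.003
0.14 46 x -0.031 0.025 y -0.041 -0.016
side [ 0.21 -1.05  0.91]
0.01 136 x -0.067 0.069 y -0.023 0.039
0.02 28 x -0.057 0.068 y -0.019 0.028
0.03 28 x -0.011 0.009 y -0.015 0.008
0.04 33 x -0.011 0.007 y -0.015 0.008
0.05 23 x -0.012 0.007 y -0.017 0.007
0.06 26 x -0.014 0.016 y -0.03 0.024
0.07 52 x -0.014 0.012 y -0.039 0.036
0.08 54 x -0.016 0.009 y -0.047 0.049
0.09 71 x -0.018 0.011 y -0.056 0.056
0.1 86 x -0.018 0.011 y -0.063 0.057
0.11 105 x -0.019 0.014 y -0.065 0.057
0.12 82 x -0.02 0.009 y -0.049 0.019
0.13 53 x -0.016 0.011 y -0.043 0.003
0.14 30 x -0.03 0.011 y -0.042 -0.017
```

>>> send_rows(
  deltas="0 0 0.004 0;0 0 0.008 0;0 0 0.011 0;0 0 0.011 0",
)

```text
t: 5.9
eef_pos: [0.4793, -0.007, 0.0602]
tool_rot: [-0.0, 0.364, 0.931, -0.0]
contact_force: [0.2, -0.1, 0.1]
gripper_width: 0.002
grasp_force: 0.0
```

>>> send_rows(
  deltas="-0.005 0 0 0;-0.01 0 0 0;-0.014 0 0 0;-0.018 0 0 0;-0.022 0 0 0",
)

```text
t: 6.4
eef_pos: [0.496, -0.0221, 0.0607]
tool_rot: [-0.0, 0.364, 0.931, 0.0]
contact_force: [-0.8, 0.7, -0.0]
gripper_width: 0.003
grasp_force: 0.3
```

```bash
python3 s.py c4
```

```text
t 6.4 [ 0.496  -0.0221  0.0607] [-1.000e-04  3.639e-01  9.315e-01  0.000e+00] [-0.8  0.7 -0. ]
tcp chute (np.float64(-82.4), np.float64(66.6))
scene low z near tcp [0.075 0.084 0.087 0.093 0.102 0.109 0.137 0.155 0.163 0.181]
 nut [ 0.5169 -0.0432  0.0813] (np.float64(-59.4), np.float64(47.9)) 0.48
side low z near tcp [0.074 0.086 0.089 0.095 0.102 0.107 0.114 0.127 0.135 0.145]
 nut [ 0.5196 -0.0403  0.0766] (np.float64(-57.0), np.float64(51.0)) 0.52
 mask [ 0.5185 -0.0445  0.0878] (np.float64(-57.7), np.float64(46.7)) 94 0.43
 mask [ 0.5274 -0.0829  0.088 ] (np.float64(-44.9), np.float64(9.4)) 386 0.42
```

The nut is being pushed, with about 1 N reaction. I'll carry on diagonally.

>>> send_rows(
  deltas="-0.006 0 0 0;-0.012 0 0 0;-0.018 0 0 0;-0.024 0 0 0;-0.03 0 0 0",
)

```text
t: 7.2
eef_pos: [0.5183, -0.0426, 0.0607]
tool_rot: [-0.0, 0.364, 0.931, 0.0]
contact_force: [-0.8, -0.3, 0.2]
gripper_width: 0.001
grasp_force: 0.3
```

```bash
python3 s.py c5
```

```text
t 7.2 [ 0.5183 -0.0426  0.0607] [-0.      0.3639  0.9314  0.    ] [-0.8 -0.3  0.2]
tcp chute (np.float64(-58.1), np.float64(48.6))
scene low z near tcp [0.074 0.083 0.086 0.089 0.096 0.105 0.113 0.15  0.162 0.179]
 nut [ 0.5406 -0.0583  0.08  ] (np.float64(-34.3), np.float64(35.3)) 0.53
 mask [ 0.5382 -0.0576  0.0861] (np.float64(-36.7), np.float64(35.8)) 71 0.67
side low z near tcp [0.074 0.085 0.089 0.094 0.1   0.107 0.113 0.127 0.134 0.145]
 nut [ 0.5439 -0.0557  0.0788] (np.float64(-31.3), np.float64(38.2)) 0.43
 mask [ 0.5414 -0.0586  0.0878] (np.float64(-33.4), np.float64(35.1)) 90 0.56
```

View pics/c5.png

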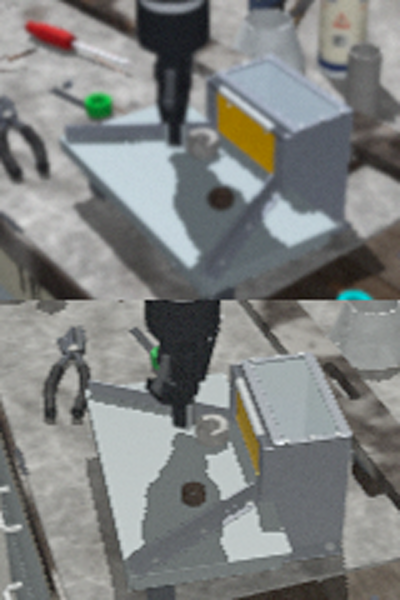

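Both views show the nut by the flap, at scene (271,206) and side (275,203), but it's drifting left relative to the fingers. I'll re-centre behind it at a steeper angle.

>>> send_rows(
  deltas="0.006 0 0 0;0.006 0.004 0 4;0.006 0.009 0 8;0.006 0.009 0 8",
)

```text
t: 7.9
eef_pos: [0.5195, -0.0304, 0.0606]
tool_rot: [-0.0, 0.428, 0.904, 0.0]
contact_force: [0.8, 0.6, 0.4]
gripper_width: 0.001
grasp_force: 0.0
```

>>> send_rows(
  deltas="-0.005 0 0 0;-0.01 0 0 0;-0.016 0 0 0;-0.022 0 0 0;-0.026 0 0 0",
)

```text
t: 8.4
eef_pos: [0.5364, -0.0525, 0.0607]
tool_rot: [0.0, 0.428, 0.904, -0.0]
contact_force: [-0.8, 0.4, -1.0]
gripper_width: 0.003
grasp_force: 0.3
```

```bash
python3 s.py c6
```

```text
t 8.4 [ 0.5364 -0.0525  0.0607] [ 1.000e-04  4.282e-01  9.037e-01 -0.000e+00] [-0.8  0.4 -1. ]
tcp chute (np.float64(-39.1), np.float64(40.7))
scene low z near tcp [0.074 0.083 0.087 0.09  0.098 0.105 0.112 0.131 0.149 0.158]
 nut [ 0.5498 -0.0748  0.0793] (np.float64(-23.4), np.float64(19.9)) 0.65
 mask [ 0.5513 -0.076   0.0868] (np.float64(-21.8), np.float64(18.8)) 70 0.68
side low z near tcp [0.074 0.084 0.088 0.092 0.098 0.106 0.113 0.125 0.131 0.135]
 nut [ 0.5592 -0.0747  0.0784] (np.float64(-14.1), np.float64(20.9)) 0.66
 nut [ 0.5703 -0.0979 -0.0022] (np.float64(-0.6), np.float64(-1.0)) 0.43
 mask [ 0.5541 -0.0755  0.0876] (np.float64(-19.0), np.float64(19.6)) 94 0.43
```

>>> send_rows(
  deltas="-0.005 0 0 0;-0.01 0 0 0;-0.01 0 0 0;0 0 0 0;0.014 0 0 0",
)

```text
t: 9.2
eef_pos: [0.5275, -0.0409, 0.0609]
tool_rot: [0.001, 0.428, 0.904, 0.0]
contact_force: [0.4, -0.0, 0.2]
gripper_width: -0.001
grasp_force: 0.0
```

```bash
python3 s.py c7
```

```text
t 9.2 [ 0.5275 -0.0409  0.0609] [7.000e-04 4.283e-01 9.036e-01 1.000e-04] [ 0.4 -0.   0.2]
tcp chute (np.float64(-49.2), np.float64(51.2))
scene low z near tcp [0.08  0.091 0.098 0.105 0.113 0.13  0.149 0.157 0.165 0.177]
 nut [ 0.5535 -0.0809  0.0816] (np.float64(-19.1), np.float64(14.2)) 0.51
 mask [ 0.5534 -0.0791  0.0859] (np.float64(-19.3), np.float64(15.9)) 68 0.69
side low z near tcp [0.074 0.09  0.095 0.104 0.109 0.119 0.128 0.133 0.137 0.146]
 nut [ 0.5585 -0.0771  0.0777] (np.float64(-14.5), np.float64(18.5)) 0.73
 mask [ 0.5541 -0.0802  0.0879] (np.float64(-18.6), np.float64(14.9)) 91 0.48
 mask [ 0.5268 -0.0837  0.088 ] (np.float64(-45.3), np.float64(8.6)) 399 0.35
```

>>> send_rows(
  deltas="0.005 -0.012 0 -8;-0.006 -0.022 0 -16;-0.0175 -0.033 0 -24;-0.0175 -0.033 0 -32;-0.0175 -0.033 0 -40",
)

```text
t: 10.0
eef_pos: [0.513, -0.0766, 0.0608]
tool_rot: [0.0, 0.091, 0.996, -0.0]
contact_force: [0.6, 0.1, -0.2]
gripper_width: -0.004
grasp_force: 0.0
```

>>> send_rows(
  deltas="0 0 0 -4.7;-0.003 0 0 -4.7;-0.003 0 0 -4.7",
)

```text
t: 10.3
eef_pos: [0.5164, -0.0763, 0.0608]
tool_rot: [0.0, 0.054, 0.999, -0.0]
contact_force: [-0.2, 0.4, 1.0]
gripper_width: 0.0
grasp_force: 0.0
```

```bash
python3 s.py c8; python3 - <<'E'
from h import *
e=np.array(bot.get_obs()['eef_pos']);f=np.array([.9945,-.1045]); l=np.array([.1045,.9945]);S=np.array([.571,-.097])
for c in ['scene','side']:
    p=bot.read_camera(c); w=world(p,p['depth']>0); a=(w[:,:2]-S)@f; b=(w[:,:2]-S)@l
    for h in np.arange(.10,.155,.005):
        s=(abs(w[:,2]-h)<.0025)&(abs(b)<.045)&(a>-.03)&(a<.03)
        if s.sum()>3: print(c,h.round(3),s.sum(),'min x',np.sort(a[s])[:3].round(4),'med',np.median(a[s]).round(4))
E
```

```text
t 10.3 [ 0.5164 -0.0763  0.0608] [ 4.000e-04  5.350e-02  9.986e-01 -1.000e-04] [-0.2  0.4  1. ]
tcp chute (np.float64(-56.4), np.float64(14.9))
scene low z near tcp [0.075 0.084 0.09  0.097 0.104 0.109 0.117 0.128 0.133 0.14 ]
 nut [ 5.714e-01 -9.950e-02  1.000e-04] (np.float64(0.7), np.float64(-2.4)) 0.5
 nut [ 0.5576 -0.0783  0.0802] (np.float64(-15.3), np.float64(17.2)) 0.47
 mask [ 0.5524 -0.0805  0.0865] (np.float64(-20.3), np.float64(14.5)) 70 0.73
side low z near tcp [0.074 0.085 0.093 0.099 0.105 0.115 0.148 0.155 0.164 0.179]
 nut [ 0.5547 -0.0778  0.0808] (np.float64(-18.2), np.float64(17.4)) 0.63
 mask [ 0.5548 -0.0779  0.0874] (np.float64(-18.1), np.float64(17.3)) 90 0.59
scene 0.1 23 min x [-0.0003  0.001   0.0013] med 0.0022
scene 0.105 23 min x [-0.0007  0.0006  0.0006] med 0.0019
scene 0.11 25 min x [-0.0003 -0.0002 -0.0001] med 0.0013
scene 0.115 22 min x [-0.0009 -0.0005 -0.0004] med 0.0005
scene 0.12 15 min x [-0.0016 -0.0014 -0.0011] med -0.0003
scene 0.13 26 min x [-0.0088 -0.0086 -0.0077] med -0.0063
scene 0.135 155 min x [-0.0081 -0.0079 -0.0079] med 0.0074
scene 0.14 75 min x [-0.005   0.0037  0.0039] med 0.0105
side 0.1 5 min x [0.0028 0.0032 0.0035] med 0.0035
side 0.135 103 min x [-0.0068 -0.0066 -0.0062] med 0.002
side 0.14 171 min x [-0.0064 -0.0052 -0.0047] med 0.0137
side 0.145 4 min x [0.0066 0.0069 0.0101] med 0.0085
```

View pics/c8.png

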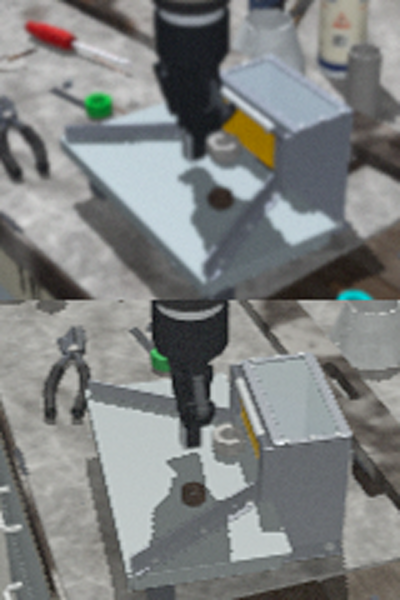

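The nut is at (scene) (279,209), in front of the flap, with the fingers square behind it. The barrel's front face is about 8 mm ahead of the sill, so upright fingers only just bring the nut to the edge. I'll push up to contact, then use a smooth, brisker stroke that stops short of the barrel.

>>> send_rows(
  deltas="-0.004 0 0 0;-0.008 0 0 0;-0.011 0 0 0;-0.012 0 0 0;-0.012 0 0 0",
)

```text
t: 11.2
eef_pos: [0.5277, -0.0771, 0.0606]
tool_rot: [-0.0, 0.052, 0.999, -0.0]
contact_force: [-0.3, -0.9, 0.6]
gripper_width: -0.001
grasp_force: 0.1
```

>>> send_rows(
  deltas="-0.006 0 0 0;-0.021 0 0 0;-0.021 0 0 0",
)

```text
t: 11.5
eef_pos: [0.5507, -0.0793, 0.061]
tool_rot: [0.001, 0.052, 0.999, -0.0]
contact_force: [0.8, -0.6, -0.2]
gripper_width: -0.002
grasp_force: 0.0
```

```bash
python3 s.py c9
```

```text
t 11.5 [ 0.5507 -0.0793  0.061 ] [ 1.300e-03  5.190e-02  9.987e-01 -1.000e-04] [ 0.8 -0.6 -0.2]
tcp chute (np.float64(-22.0), np.float64(15.5))
scene low z near tcp [0.078 0.09  0.096 0.103 0.109 0.115 0.126 0.131 0.138 0.147]
 nut [ 0.5918 -0.0838  0.0662] (np.float64(19.3), np.float64(15.3)) 0.49
side low z near tcp [0.074 0.086 0.093 0.099 0.106 0.112 0.136 0.148 0.157 0.165]
 nut [ 0.5693 -0.098  -0.0036] (np.float64(-1.6), np.float64(-1.2)) 0.47
```

View pics/c9.png

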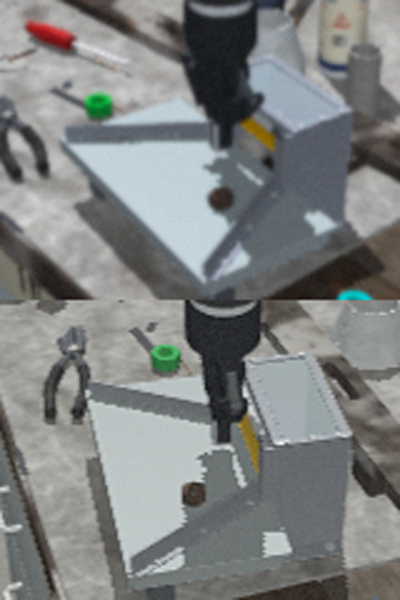

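The flap is swung in at scene (295,205) and the nut is tipping over the edge (x +19, z 0.066). I'm withdrawing and lifting away.

>>> send_rows(
  deltas="0.015 0 0 0;0.035 0 0 0;0.055 0 0 0;0.055 0 -0.04 0;0.055 0 -0.08 0",
)

```text
t: 12.3
eef_pos: [0.4916, -0.0735, 0.1408]
tool_rot: [-0.002, 0.052, 0.999, -0.0]
contact_force: [-0.1, -0.4, 0.3]
gripper_width: -0.002
grasp_force: 0.0
```

>>> send_rows(
  deltas="0 0 -0.04 0;0.03 0 -0.06 0;0.06 0.03 -0.06 0;0.06 0.03 -0.06 0;0.06 0.03 -0.06 0",
)

```text
t: 12.8
eef_pos: [0.4367, -0.0368, 0.2009]
tool_rot: [0.0, 0.051, 0.999, 0.0]
contact_force: [0.4, 0.0, -0.5]
gripper_width: -0.0
grasp_force: 0.0
```

```bash
python3 s.py c10; python3 - <<'E'
from h import *
f=np.array([.9945,-.1045]); l=np.array([.1045,.9945]);S=np.array([.571,-.097])
for c in ['scene','wrist']:
    p=bot.read_camera(c); w=world(p,p['depth']>0); a=(w[:,:2]-S)@f; b=(w[:,:2]-S)@l
    for h in np.arange(.08,.125,.01):
        s=(abs(w[:,2]-h)<.004)&(abs(b)<.045)&(a>-.02)&(a<.05)
        if s.sum()>3: print(c,h.round(3),s.sum(),'flap x',np.median(a[s]).round(4))
    for q in ['rusty_nut_center','yellow_bolt','pliers']:
        for r in bot.landmark_of(p,q)[:1]: print(q,np.round(r['xyz'],4),r['confidence'])
E
```

```text
t 12.8 [ 0.4367 -0.0368  0.2009] [3.000e-04 5.110e-02 9.987e-01 3.000e-04] [ 0.4  0.  -0.5]
tcp chute (np.float64(-139.8), np.float64(45.8))
scene low z near tcp [0.219 0.228 0.234 0.239 0.244 0.248 0.253 0.261 0.268 0.274]
 nut [ 5.697e-01 -9.750e-02 -5.000e-04] (np.float64(-1.2), np.float64(-0.6)) 0.48
side low z near tcp [0.074 0.228 0.234 0.24  0.246 0.252 0.27  0.292 0.299 0.313]
scene 0.08 60 flap x -0.0015
scene 0.09 49 flap x -0.0013
scene 0.1 46 flap x -0.0015
scene 0.11 55 flap x -0.0015
scene 0.12 46 flap x -0.0015
rusty_nut_center [ 0.4957 -0.1451  0.0763] 0.45
yellow_bolt [ 0.455  -0.4418 -0.0011] 0.42
pliers [ 0.4483  0.1946 -0.003 ] 0.57
wrist 0.09 12 flap x 0.0014
wrist 0.1 19 flap x 0.0014
wrist 0.11 24 flap x 0.0015
wrist 0.12 19 flap x 0.0012
rusty_nut_center [ 0.4974 -0.1452  0.0737] 0.69
pliers [ 4.482e-01  1.955e-01 -2.000e-04] 0.93
```

View pics/c10.png

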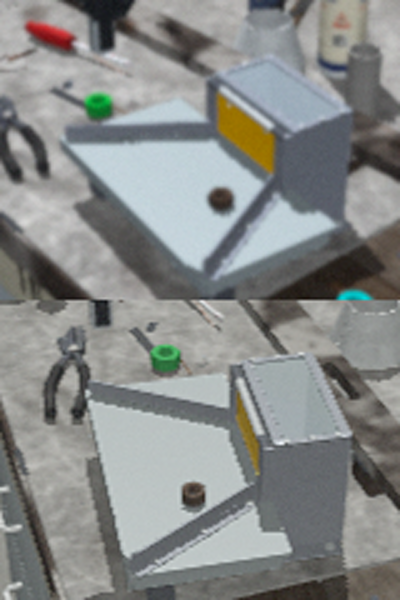

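The flap hangs flat and shut at scene (290,205), the nut has gone inside and everything else is in place. I'll let it settle briefly, then hand in.

>>> send_rows(
  deltas="0 0 0 0;0 0 0 0;0 0 0 0;0 0 0 0;0 0 0 0",
)

```text
t: 14.0
eef_pos: [0.4372, -0.0374, 0.2007]
tool_rot: [-0.0, 0.052, 0.999, 0.0]
contact_force: [0.0, -0.5, -0.7]
gripper_width: -0.003
grasp_force: 0.0
```

```bash
python3 -c "
from station import bot
print(bot.hand_in())"
```

```text
the job is handed in; nothing more can be done
None
```

I pushed the bright nut through the flap and saw it tip over the slide edge, the flap now hangs shut, and the rusty nut, bolt and pliers are where they lay; I handed the job in at about 14 s, with no verdict returned and no view of the nut in the pan.

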